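# Fit a sleeve on the gauge pin and hold the cam lift at its top

## Robot

A 7-joint arm with a two-finger parallel gripper is mounted at the origin on a cart in front of the work surface, level with it; the furniture and walls round the work are solid. World frame = base frame: x ahead of the robot, y to its left, z up, the work surface at z = 0. Lengths are in m, angles in rad, forces in N, time in s.
With the tool pointing down it reaches from about 0.425 to 0.875 m from the base axis. Payload 4.7 kg.
Tool frame: the origin (TCP) lies midway between the tips of the shut fingers; the grasp point (between the pads) lies 19 mm behind it; z points along the fingers, y is the line along which they close (so a half turn about z gives the same grasp; the last joint's range is limited). The gripper opens to 87 mm and grips with 3 to 60 N. Pads are 19 mm wide; open, the fingers measure 117 mm over their backs; the gripper's body (75 mm by 190 mm) begins 51 mm behind the grasp point.
Start: joints at [1.302, 0.321, -0.07, 1.45, 0.023, 1.371, -0.057], TCP at [0.181, -0.624, 0.194] pointing down, gripper open.
Joint ranges: [-2.86, 2.86], [-0.3, 2.09], [-1.38, 1.24], [0.06, 2.45], [-1.56, 4.7], [0.09, 2.05], [-2.69, 2.69]. Speed limits (rad/s): [2.57, 2.57, 3.14, 3.14, 3.14, 3.14, 3.14].

## Interface

Orientations are given as a rotation vector (axis times angle).
In Python, from bench import ctrl, get_image, calibration gives the robot as it stands.
- The arm moves only by the tool apply_moves, never from a script. Its arguments are lists of equal length, an entry for each row: "dp": the shift along the tool's x, y, z in m, a list of three; "twist": the turn, a rotation vector about the tool's x, y, z in rad, a list of three; "fingers": the closure, from 0 (fully open) to 1 (shut). In form: {"dp": [[dx, dy, dz], ...], "twist": [[ax, ay, az], ...], "fingers": [fingers, ...]}. A call has 1 to 10 rows; each row shifts and turns the commanded pose from where the row before left it, along the tool's axes as they then stand; what a row does not reach is not made up. A row lasts 1/10 s, in which the tool goes at most 50 mm and 8.59 degrees, less where a joint would pass 70% of its speed; a pose out of reach is approached as far as the arm can. A call is refused whole if a number of a shift passes 0.05 or a number of a turn 0.15, either way. A call with a gripper value outside its range is refused whole. The fingers move at their own pace and stop on an object; "newtons" is the grip in N (left out, the last holds). Time passes only in rows, so rows that do not move let the fingers close. It gives the time, the measured TCP pose, the force, the opening and the grip force at its end, in the units of the state.
- ctrl.get_state(): the state, without advancing time (a new reading comes with each control period).
- get_image(name): name is "side" or "top" or "wrist"; returns the picture (400x640x3 uint8, red, green, blue); there is no depth.
- calibration(name): a dict with "fx", "fy", "cx", "cy" (pixels), "eye" and "attitude" of the camera in the world; the wrist camera has in their place "hand_eye" (4x4, takes a point from camera to tool coordinates, whose origin is the TCP and whose axes are the flange's). Camera axes: x right, y up, looking along -z (the intrinsics and any distortion apply to the point x, -y, -z); pixel columns grow to the right and rows downward; lengths in m; the calibration is good to about 2 mm. A picture is of the moment at which its call begins: read the wrist's pose just before it. calibration takes no time and is no camera call.
- ctrl.close_job(): hands the job in; it is judged then, once.
The state is a dict: "time": time; "joint_positions": joint angles; "qd": joint speeds; "joint_torque": joint torques, N m; "position": TCP position; "tool_rot": TCP orientation; "ft_force": force on the tool from outside, world axes, zero at the start; "torque": the same for the moment, N m; "grip_width": opening from 0.0 (shut) to 1.0 (fully open); "grip_force": force on a finger pad.
Only numpy, scipy, OpenCV 4.12 (cv2) and the standard library are available. Lean on these libraries where they do the work, as an engineer would, in place of code of your own. Each camera call takes 0.05 s, during which the arm holds its last target. There are 200 camera calls.

## Task

Of the two loose metal sleeves, take the one with the wider bore, slide it all the way down over the gauge pin of the little lift gauge until it sits flat on the gauge's table, and let go of it. Then swing the cam lever up by its handle to the point where the table is lifted highest, which is when the lever stands straight up, and keep holding the lever there so that the clerk can read the rim against the pointer: you finish while holding it, as its spring pulls it back. Leave the narrow-bored sleeve and everything else on the table where they are.

Things in the scene. Friction and masses are not known exactly. Their poses are not given: they have to be found in the camera images.
- fit_gauge: Lift gauge, fixed to the table top: grey base plate 100 mm in x, y from -58 to +132 mm, 12 mm thick, two bearing cheeks 70 mm high. Origin on the work surface below the cam shaft; z up, y along the shaft towards the pin; the resting lever leans to -x (towards the robot at yaw 0). A post 133 mm high with a pointer stands 82 mm beyond the pin in +y; the pointer's tip ends 65 mm from the pin's axis.
- table_top (a point): Centre of the top face of the lifting table (dark steel, 51 x 91 mm), on the gauge pin's axis, 30 mm in +y from the gauge's origin; 84 mm above the work surface with the lever down, 94 mm at the highest lift. The steel pin is fixed to this table: 18 mm thick, 41 mm high above this point, the last 9 mm tapering to 8 mm. Axes as fit_gauge.
- cam_axis (a point): Point on the cam lever's turning axis, level with the middle of the handle: 82 mm in -y from the gauge's origin, 45 mm above the work surface. The axis runs along the gauge's y. Axes as fit_gauge.
- lever_handle (a point): Grip point of the cam lever, on the axis of its round black handle (14 mm thick) that sticks out along the gauge's -y from the lever arm; free for 33 mm towards the arm and 26 mm outwards. 100 mm from cam_axis; 77 mm above the work surface at rest, 145 mm upright. Can be pinched from above across the gauge's x; it can turn between fingers that keep pointing down.
- lift_lever (a joint): Lever angle: 0 = at rest, leaning 1.25 rad from upright towards the gauge's -x; grows as the handle is swung up and over towards +x. 1.25 = straight up = highest lift (table 10 mm above rest). Past that the table sinks again; stop at 1.95. A spring (about 3 N at the handle when upright) always pulls it back towards 0.
- sleeve_wide: Loose steel-grey sleeve (tube) standing upright, outside diameter 40 mm, height 34 mm, bore 21 mm: it fits over the gauge pin. About 70 g. Origin at the centre of its underside, z up along its axis.
- sleeve_narrow: Loose steel-grey sleeve, same outside (40 mm diameter, 34 mm high) but bore 13 mm: too tight for the pin, stays where it is. Origin at the centre of its underside. The two sleeves can stand in either place.
- sand_timer: Bystander: sand timer, 33 x 33 x 78 mm, origin at the centre of its underside.
- pawn_teal: Bystander: turned game pawn, 20 x 20 x 36 mm, origin at the centre of its underside.
- deck_teal: Bystander: deck of cards lying flat, 89 x 66 x 14 mm, origin at the centre of its underside.
- token_tin: Bystander: flat tin, 56 x 86 x 23 mm, origin at the centre of its underside.
Not all that is in view belongs to the job. Leave any black look-alike of the sleeve_wide alone.

How it is judged:
By the outcome, as a careful person would: the job done as asked, in the order asked, and still so for the second after the job is handed in, while the arm keeps its last pose, push and grip.
It also fails if it takes over 48 s, if anything falls off the work surface, if the arm or the gripper's body presses on something with over 40 N, if the wrist force passes 120 N, or if a joint passes its speed limit or range.

## Working session

There is one attempt and no reset: what is moved stays moved. The work goes in short steps, Python scripts to look and compute and a tool call to move; the robot and the scene stay as the last step left them, time stands still between calls to the robot, and variables do not carry over. Pictures are saved under pics/ and viewed, at most 10 in all, crops included, and the job is handed in when it is done.

Besides the shell and the picture viewer there is one more tool, called after ">>>" as name(argument=value, ...), one argument or row to a line, values as JSON. apply_moves: Moves the arm, as the interface text tells. Its arguments: {"type":"object","properties":{"dp":{"type":"array"},"twist":{"type":"array"},"fingers":{"type":"array"},"newtons":{"type":"number"}},"required":["dp","twist","fingers"]}

```bash
mkdir -p pics; ls; python3 - <<'E'
from bench import ctrl,get_image,calibration
import cv2,numpy as np
s=ctrl.get_state(); print(s)
for n in ["side","top","wrist"]:
    print(n,calibration(n)); 
a=[get_image(n) for n in ("side","top")]
for n,i in zip(("side","top"),a): cv2.imwrite(f"pics/{n}0.png",cv2.cvtColor(i,cv2.COLOR_RGB2BGR))
E
```

```text
pics
{'time': 0.0, 'joint_positions': array([ 1.30208622,  0.32178408, -0.07010789,  1.45168391,  0.02263271,
        1.37077765, -0.05688373]), 'qd': array([-1.79033002e-04, -2.71720333e-04,  6.75575427e-04, -1.31788314e-04,
       -1.80474044e-03, -1.33091941e-03,  3.84688111e-07]), 'joint_torque': array([-2.46348254e-04, -4.91288316e+01, -4.04060371e-01, -3.12530744e+01,
       -6.38854830e-02,  4.36437281e-02,  1.72824857e-04]), 'position': array([ 0.18116896, -0.62361388,  0.19328255]), 'tool_rot': array([-3.10841211e+00, -4.42618226e-01,  6.03242202e-04]), 'ft_force': array([ 0.32620347, -0.44167848,  0.46944109]), 'torque': array([ 0.02142757, -0.01040367, -0.00127234]), 'grip_force': 0.0, 'grip_width': 0.9988286193028202}
side {'fx': 364.3040228758335, 'fy': 364.3040228758335, 'cx': 324.38669931362756, 'cy': 199.95719267081577, 'eye': array([ 0.3278694 , -0.80188436,  0.49534987]), 'attitude': array([ 1.04846671, -0.15524354, -0.25348089])}
top {'fx': 396.00544890315985, 'fy': 396.00544890315985, 'cx': 320.48007664317765, 'cy': 193.9212520380274, 'eye': array([ 0.39811866, -0.10650405,  0.93057273]), 'attitude': array([ 0.15347605, -0.10633233, -1.58412138])}
wrist {'fx': 293.9471015843854, 'fy': 293.9471015843854, 'cx': 320.21254852995196, 'cy': 199.936034113155, 'hand_eye': array([[-3.93070144e-04,  9.61249022e-01,  2.75681272e-01,
         7.56921116e-02],
       [ 9.99999896e-01,  3.14093014e-04,  3.30630006e-04,
        -3.89486107e-04],
       [ 2.31228208e-04,  2.75681374e-01, -9.61249045e-01,
        -1.90127236e-01],
       [ 0.00000000e+00,  0.00000000e+00,  0.00000000e+00,
         1.00000000e+00]])}
```

View pics/top0.png

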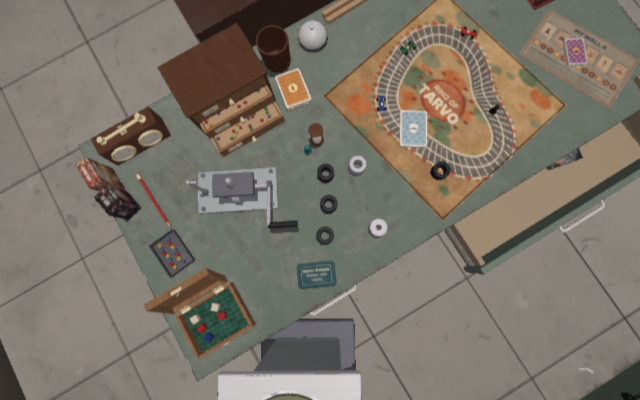

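View pics/side0.png

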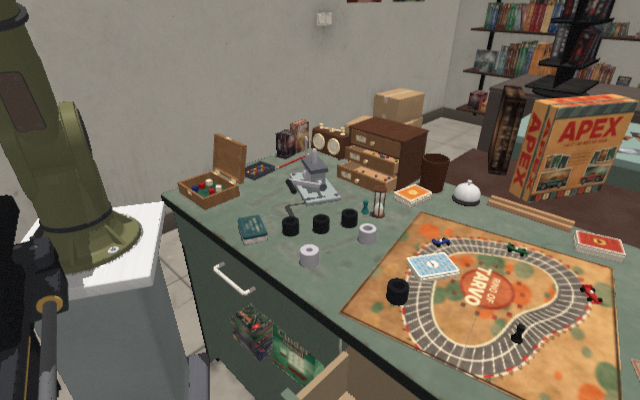

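The top view shows two steel-grey sleeves at about (357,164) and (378,228), black look-alikes at (325,172), (328,204), (325,236) and (440,171), the gauge at about (236,189) and its black handle at (284,226). Next I compare the bores and compute positions.

```bash
cat > h.py <<'E'
from bench import ctrl,get_image,calibration
import cv2,numpy as np
from scipy.spatial.transform import Rotation as R
def cam(n,s=None):
    c=calibration(n)
    K=(c['fx'],c['fy'],c['cx'],c['cy'])
    if n=='wrist':
        s=s or ctrl.get_state(); T=np.eye(4);T[:3,:3]=R.from_rotvec(s['tool_rot']).as_matrix();T[:3,3]=s['position']
        M=T@c['hand_eye']; return K,M[:3,:3],M[:3,3]
    return K,R.from_rotvec(c['attitude']).as_matrix(),np.array(c['eye'])
def ray(C,uv):
    K,A,e=C; d=A@np.array([(uv[0]-K[2])/K[0],-(uv[1]-K[3])/K[1],-1]); return e,d/np.linalg.norm(d)
def plane(C,uv,z):
    e,d=ray(C,uv); return e+d*(z-e[2])/d[2]
def proj(C,p):
    K,A,e=C; q=A.T@(np.asarray(p)-e); return np.array([K[2]-K[0]*q[0]/q[2],K[3]+K[1]*q[1]/q[2]])
def tri(C1,u1,C2,u2):
    e1,d1=ray(C1,u1);e2,d2=ray(C2,u2)
    t=np.linalg.lstsq(np.c_[d1,-d2],e2-e1,rcond=None)[0]
    a,b=e1+t[0]*d1,e2+t[1]*d2; return (a+b)/2,np.linalg.norm(a-b)
E
python3 - <<'E'
from h import *
I=cv2.imread('pics/top0.png');S=cv2.imread('pics/side0.png');C=cam('top');D=cam('side')
crops=[]
for (u,v) in ((357,164),(378,228)):
    g=cv2.cvtColor(I,cv2.COLOR_BGR2HSV); m=((g[...,2]>125)&(g[...,1]<45)).astype(np.uint8)
    w=np.zeros_like(m);w[v-16:v+16,u-16:u+16]=m[v-16:v+16,u-16:u+16]
    cs,h=cv2.findContours(w,cv2.RETR_CCOMP,cv2.CHAIN_APPROX_NONE)
    for c,hh in zip(cs,h[0]):
        if len(c)>=5: print('grey' if hh[3]<0 else 'hole',cv2.contourArea(c),cv2.minEnclosingCircle(c),plane(C,cv2.minEnclosingCircle(c)[0],.034).round(4))
    print('side proj',proj(D,plane(C,(u,v),.034)))
print('corner base plate', [plane(C,p,.012).round(3) for p in ((197,172),(278,167),(276,208),(200,214))])
print('handle',plane(C,(284,226),.077),'red timer',plane(C,(316,128),.078))
a=cv2.resize(I[145:250,180:405],None,fx=3.5,fy=3.5,interpolation=cv2.INTER_CUBIC)
cv2.imwrite('pics/c1.png',a)
b=cv2.resize(S[140:290,230:400],None,fx=4,fy=4,interpolation=cv2.INTER_CUBIC);cv2.imwrite('pics/c2.png',b)
E
```

```text
grey 217.0 ((357.58721923828125, 163.3023223876953), 8.722230911254883) [ 0.618  -0.1679  0.034 ]
hole 62.5 ((357.4534912109375, 163.10464477539062), 4.925860404968262) [ 0.6185 -0.1676  0.034 ]
side proj [366.73834825 227.44907986]
grey 235.5 ((378.5, 226.5), 9.300638198852539) [ 0.4706 -0.2105  0.034 ]
hole 25.5 ((378.0, 227.0), 3.1623775959014893) [ 0.4695 -0.2093  0.034 ]
side proj [307.61730658 249.3625022 ]
corner base plate [array([0.611, 0.215, 0.012]), array([0.619, 0.02 , 0.012]), array([0.52 , 0.025, 0.012]), array([0.509, 0.205, 0.012])]
handle [ 0.47178543 -0.0019537   0.077     ] red timer [ 0.69069839 -0.07412171  0.078     ]
```

View pics/c1.png

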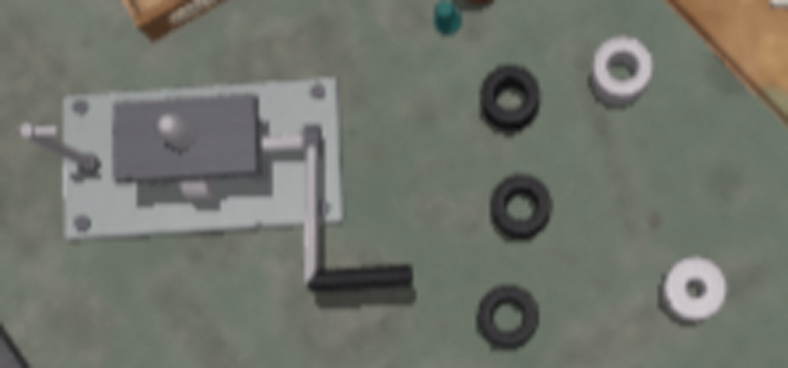

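View pics/c2.png

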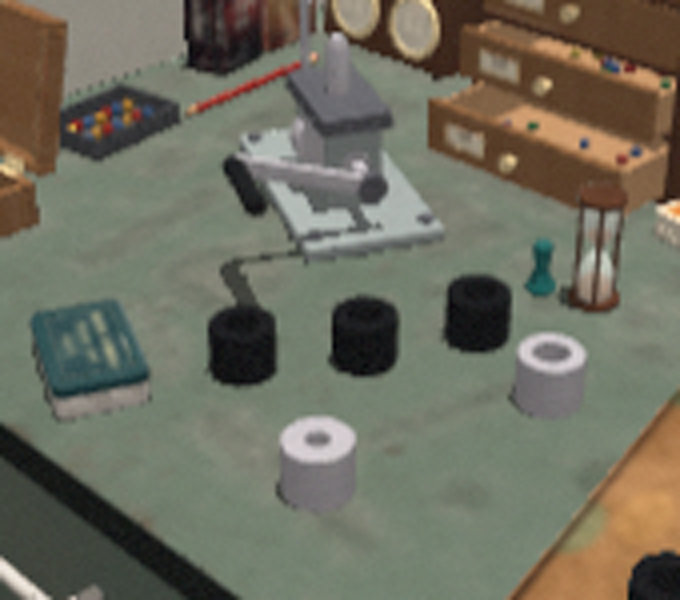

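The sleeve at (357,164) has the larger bore: hole area 62 px against 25 px for the one at (378,228). It is light grey rather than black, so it is sleeve_wide, at about (0.618, -0.168). The crops confirm this, and the pin tip shows at top (228,180) and side (314,150).

```bash
python3 - <<'E'
from h import *
C=cam('top');D=cam('side')
f=lambda u,v:(180+u/3.5,145+v/3.5)
g=lambda u,v:(230+u/4,140+v/4)
P=[plane(C,f(*p),.012)[:2] for p in ((63,97),(336,78),(341,220),(67,238))]
T=[plane(C,f(*p),.084)[:2] for p in ((113,101),(257,94),(258,171),(116,182))]
for Q in (P,T):
    Q=np.array(Q); ey=(Q[0]+Q[3]-Q[1]-Q[2])/2; print(Q.round(3).tolist(),'mid',Q.mean(0),'len',np.linalg.norm(ey),'yaw',np.degrees(np.arctan2(-ey[0],ey[1])))
print('pin tip',plane(C,f(169,122),.122),tri(C,f(169,122),D,g(338,38)))
h=[plane(C,f(*p),.084) for p in ((315,273),(410,268))]; print('handle',h)
s=ctrl.get_state();M=R.from_rotvec(s['tool_rot']).as_matrix()
print(M.round(3)); print('to sleeve in tool',M.T@(np.array([.618,-.168,.2])-s['position']))
print('rot',np.degrees(np.arctan2(M[1,0],M[0,0])))
E
```

```text
[[0.609, 0.213], [0.618, 0.025], [0.52, 0.021], [0.512, 0.207]] mid [0.56465038 0.11656393] len 0.18662567561128013 yaw 2.7487865842223314
[[0.589, 0.156], [0.592, 0.065], [0.542, 0.063], [0.537, 0.152]] mid [0.56506366 0.10914279] len 0.09020350000755933 yaw 2.447275942437716
pin tip [0.56683145 0.10987708 0.122     ] (array([0.56711447, 0.10962567, 0.12269484]), np.float64(0.0008552192835411762))
handle [array([0.47816281, 0.02739715, 0.084     ]), array([ 0.48020074, -0.03112026,  0.084     ])]
[[ 0.96   0.279 -0.001]
 [ 0.279 -0.96   0.002]
 [-0.    -0.002 -1.   ]]
to sleeve in tool [ 0.54664629 -0.31570812 -0.00613845]
rot 16.201300919355123
```

>>> apply_moves(
  dp=[
    [0.039,-0.0225,0],
    [0.039,-0.0225,0],
    [0.039,-0.0225,0],
    [0.039,-0.0225,0],
    [0.039,-0.0225,0],
    [0.039,-0.0225,0],
    [0.039,-0.0225,0],
    [0.039,-0.0225,0],
    [0.039,-0.0225,0],
    [0.039,-0.0225,0],
  ],
  twist=[
    [0,0,0],
    [0,0,0],
    [0,0,0],
    [0,0,0],
    [0,0,0],
    [0,0,0],
    [0,0,0],
    [0,0,0],
    [0,0,0],
    [0,0,0],
  ],
  fingers=[0,0,0,0,0,0,0,0,0,0],
)

```text
time: 1.1
position: [0.4938, -0.2978, 0.194]
tool_rot: [-3.11, -0.442, 0.001]
ft_force: [1.1, 0.1, -0.7]
grip_width: 0.996
grip_force: 0.0
```

>>> apply_moves(
  dp=[
    [0.039,-0.0225,0],
    [0.039,-0.0225,0],
    [0.039,-0.0225,0],
    [0.039,-0.0225,0],
    [0,0,0],
    [0,0,0],
    [0,0,0],
    [0,0,0],
    [0,0,0],
    [0,0,0],
  ],
  twist=[
    [0,0,0],
    [0,0,0],
    [0,0,0],
    [0,0,0],
    [0,0,-0.14],
    [0,0,-0.14],
    [0,0,-0.14],
    [0,0,-0.14],
    [0,0,-0.14],
    [0,0,-0.14],
  ],
  fingers=[0,0,0,0,0,0,0,0,0,0],
)

```text
time: 2.1
position: [0.6174, -0.1693, 0.1937]
tool_rot: [-2.654, -1.68, 0.001]
ft_force: [0.2, -0.4, -0.3]
grip_width: 1.002
grip_force: 0.0
```

>>> apply_moves(
  dp=[
    [0,0,0],
    [0,0,0],
    [0,0,0],
    [0,0,0],
    [0,0,0],
  ],
  twist=[
    [0,0,-0.13],
    [0,0,-0.13],
    [0,0,-0.13],
    [0,0,-0.103],
    [0,0,0],
  ],
  fingers=[0.2,0.2,0.2,0.2,0.2],
)

```text
time: 2.6
position: [0.6174, -0.1694, 0.1937]
tool_rot: [-2.17, -2.27, 0.001]
ft_force: [0.2, -0.7, -0.4]
grip_width: 0.804
grip_force: 0.0
```

```bash
cat > w.py <<'E'
from h import *
def snap(name):
    s=ctrl.get_state(); i=cv2.cvtColor(get_image('wrist'),cv2.COLOR_RGB2BGR); cv2.imwrite(f'pics/{name}.png',i)
    M=R.from_rotvec(s['tool_rot']).as_matrix()
    print('t',s['time'],'pos',s['position'].round(4),'yaw',np.degrees(np.arctan2(M[1,0],M[0,0])).round(2),'F',s['ft_force'].round(1),'w',s['grip_width'])
    return i,s,M,cam('wrist',s)
E
python3 - <<'E'
from w import *
i,s,M,C=snap('w1')
print('sleeve proj',proj(C,[.618,-.168,.034]),M.round(3))
g=cv2.cvtColor(i,cv2.COLOR_BGR2HSV); m=((g[...,2]>110)&(g[...,1]<40)).astype(np.uint8)
cs,h=cv2.findContours(m,cv2.RETR_CCOMP,cv2.CHAIN_APPROX_NONE)
for c,hh in zip(cs,h[0]):
    if len(c)>=20 and cv2.contourArea(c)>150:
        e=cv2.fitEllipse(c); print(hh[3],cv2.contourArea(c),np.round(e[0],1),np.round(e[1],1),plane(C,e[0],.034).round(4))
E
```

```text
t 2.6 pos [ 0.6174 -0.1694  0.1937] yaw 92.58 F [ 0.2 -0.7 -0.4] w 0.8044823513408476
sleeve proj [320.92051477 179.6973169 ] [[-0.045  0.999 -0.001]
 [ 0.999  0.045  0.   ]
 [ 0.    -0.001 -1.   ]]
-1 284.5 [242.2 323.3] [14.5 28.8] [ 0.5166 -0.3789  0.034 ]
-1 377.0 [345.9 301.2] [23.8 96.3] [ 0.66   -0.3364  0.034 ]
-1 1028.5 [426.3 276.8] [22.1 64.6] [ 0.7647 -0.2939  0.034 ]
-1 367.0 [362.7 257.5] [15.  35.6] [ 0.6774 -0.2695  0.034 ]
-1 357.5 [421.  236.8] [27.6 39.5] [ 0.7497 -0.2369  0.034 ]
-1 372.0 [466.8 228.8] [20.1 61.4] [ 0.8064 -0.2233  0.034 ]
-1 666.0 [ 11.2 240.8] [22.9 46.7] [ 0.2221 -0.2664  0.034 ]
-1 127861.0 [310.  122.9] [264.9 742.3] [ 0.6024 -0.102   0.034 ]
166 865.5 [283.  162.6] [13.8 95.8] [ 0.5718 -0.1493  0.034 ]
166 224.0 [217.3 156.2] [14.8 20. ] [ 0.4938 -0.1451  0.034 ]
166 1086.0 [308.5 112.2] [36.4 38.3] [ 0.6002 -0.0901  0.034 ]
166 1426.0 [390.1  95.3] [36.  52.5] [ 0.6913 -0.0679  0.034 ]
166 698.5 [605.8 101.8] [59.9 78.2] [ 0.9352 -0.064   0.034 ]
166 301.0 [361.3  76.8] [18.1 21.3] [ 0.6574 -0.05    0.034 ]
166 12390.5 [146.3  98.9] [100.2 210.8] [ 0.417  -0.0839  0.034 ]
166 470.0 [459.5  62.6] [ 9.6 72.7] [ 0.7632 -0.0309  0.034 ]
166 4010.5 [503.4  48.9] [59.5 92.8] [ 0.8081 -0.0154  0.034 ]
```

View pics/w1.png

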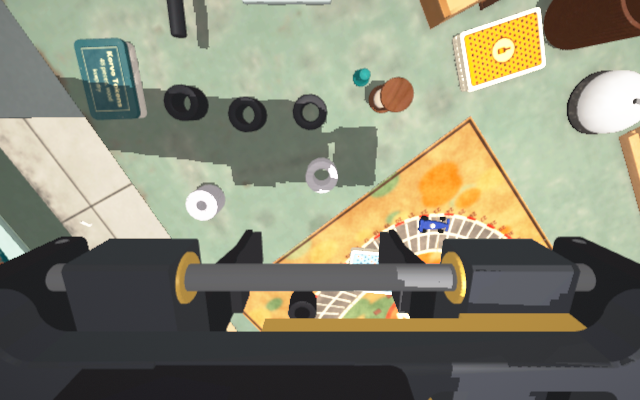

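The wrist view shows the wide sleeve at (321,175) with its large bore, the narrow one at (202,204), and a finger on each side. I now refine its centre from the purple-grey ring.

```bash
python3 - <<'E'
from w import *
s=ctrl.get_state();C=cam('wrist',s);i=cv2.imread('pics/w1.png').astype(int)
w=i[145:205,290:352]; m=((w[...,0]>=w[...,1])&(w[...,2]>=w[...,1]-2)&(w[...,1]>80)).astype(np.uint8)
cs,h=cv2.findContours(m,cv2.RETR_CCOMP,cv2.CHAIN_APPROX_NONE)
for c,hh in zip(cs,h[0]):
    if cv2.contourArea(c)>60:
        e=cv2.fitEllipse(c); uv=np.array(e[0])+(290,145); x,y,ww,hg=cv2.boundingRect(c)
        print(hh[3],cv2.contourArea(c),uv.round(1),np.round(e[1],1),(x+290,y+145,ww,hg),plane(C,uv,.034).round(4))
print([proj(C,[.618+a,-.165+b,.034]).round(1) for a,b in ((.02,0),(-.02,0),(0,.02),(0,-.02))])
M=R.from_rotvec(s['tool_rot']).as_matrix()
E
```

```text
-1 807.0 [321.4 174.9] [30.9 33.4] (306, 158, 32, 35) [ 0.6184 -0.1621  0.034 ]
0 164.0 [321.1 174.2] [13.3 15.9] (313, 167, 17, 15) [ 0.618  -0.1613  0.034 ]
[array([337.4, 177.9]), array([304.4, 176.6]), array([321.7, 160.8]), array([320.2, 193.2])]
```

>>> apply_moves(
  dp=[
    [0.0045,0.001,0.025],
    [0,0,0.03],
    [0,0,0.03],
    [0,0,0.03],
    [0,0,0.03],
    [0,0,0.02],
    [0,0,0.013],
    [0,0,0.01],
    [0,0,0],
    [0,0,0],
  ],
  twist=[
    [0,0,0],
    [0,0,0],
    [0,0,0],
    [0,0,0],
    [0,0,0],
    [0,0,0],
    [0,0,0],
    [0,0,0],
    [0,0,0],
    [0,0,0],
  ],
  fingers=[0.2,0.2,0.2,0.2,0.2,0.2,0.2,0.2,0.2,0.2],
)

```text
time: 3.65
position: [0.6193, -0.1649, 0.0071]
tool_rot: [2.171, 2.27, 0.001]
ft_force: [0.1, -0.1, 0.5]
grip_width: 0.803
grip_force: 0.0
```

>>> apply_moves(
  dp=[
    [0,0,0],
    [0,0,0],
    [0,0,0],
    [0,0,0],
    [0,0,0],
    [0,0,0],
    [0,0,0],
    [0,0,0],
    [0,0,0],
    [0,0,0],
  ],
  twist=[
    [0,0,0],
    [0,0,0],
    [0,0,0],
    [0,0,0],
    [0,0,0],
    [0,0,0],
    [0,0,0],
    [0,0,0],
    [0,0,0],
    [0,0,0],
  ],
  fingers=[0.5,0.5,0.7,0.7,0.7,0.7,0.7,0.7,0.7,0.7],
  newtons=15,
)

```text
time: 4.65
position: [0.6186, -0.1648, 0.0063]
tool_rot: [2.171, 2.271, -0.0]
ft_force: [1.1, 0.1, -0.1]
grip_width: 0.302
grip_force: 0.1
```

```bash
python3 - <<'E'
from w import *
i,s,M,C=snap('w2'); j=cv2.cvtColor(get_image('side'),cv2.COLOR_RGB2BGR)
a=cv2.resize(i[100:300,170:470],(600,400)); b=cv2.resize(j[150:300,260:440],(480,400)); cv2.imwrite('pics/w2c.png',np.vstack([a[:,:480],b])[:,:][:800])
cv2.imwrite('pics/w2c.png',cv2.resize(np.hstack([a,b]),(800,296)))
E
```

```text
t 4.65 pos [ 0.6186 -0.1648  0.0063] yaw 92.58 F [ 1.1  0.1 -0.1] w 0.3020666225081716
```

View pics/w2c.png

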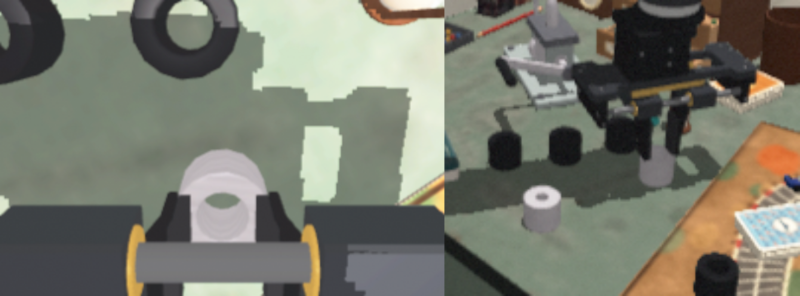

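```bash
python3 - <<'E'
from w import *
C=cam('top');D=cam('side'); s=ctrl.get_state();W=cam('wrist',s)
print('tri top/side0',tri(C,(357.5,163.2),D,(368,228)))
print('wrist ring',plane(W,(319,240),.034))
for p in ([.618,-.165,0],[.618,-.165,.034],[.605,-.165,.006],[.631,-.165,.006]): print(p,proj(D,p).round(1),proj(W,p).round(1))
i=cv2.imread('pics/w2.png');a=cv2.resize(i[190:275,260:380],None,fx=6,fy=6,interpolation=cv2.INTER_CUBIC);cv2.imwrite('pics/w2d.png',a)
E
```

```text
tri top/side0 (array([ 0.61872558, -0.16779262,  0.03287752]), np.float64(0.000446197161147349))
wrist ring [ 0.61770953 -0.16043069  0.034     ]
[0.618, -0.165, 0] [366.2 239.2] [319.3 226.6]
[0.618, -0.165, 0.034] [367.2 227. ] [319.2 247. ]
[0.605, -0.165, 0.006] [361.2 238. ] [300.6 228.9]
[0.631, -0.165, 0.006] [371.6 236.2] [338.  230.5]
```

View pics/w2d.png

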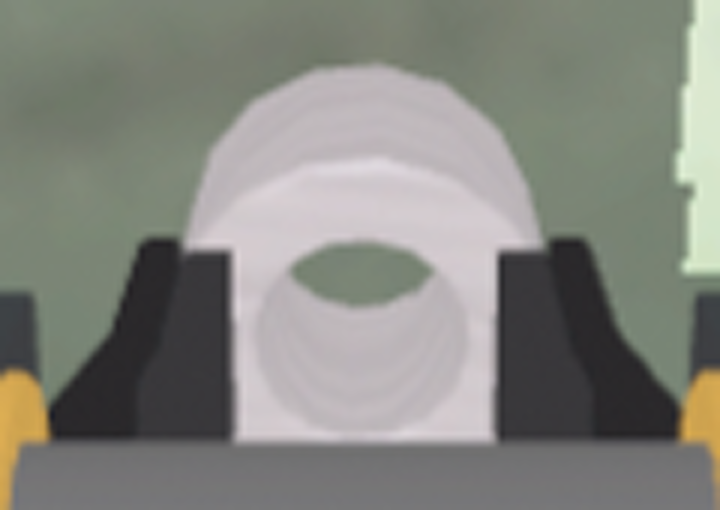

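The w2d crop shows the sleeve centred on the fingers in y (bore centre near (320,246)). Both fingertips, at (299,231) and (343,231), sit level with the sleeve's top. Their scale of 1.68 px/mm puts the tips about 28 mm behind the stated TCP, which is why they closed above the sleeve without gripping it. I'll open and go lower in small steps while watching the force.

>>> apply_moves(
  dp=[
    [0,0,0],
    [0,0,0],
    [0,0,0],
    [0,0,0],
    [0,0,0],
    [0,0,0],
    [0.001,0,0.004],
    [0,0,0.004],
    [0,0,0],
  ],
  twist=[
    [0,0,0],
    [0,0,0],
    [0,0,0],
    [0,0,0],
    [0,0,0],
    [0,0,0],
    [0,0,0],
    [0,0,0],
    [0,0,0],
  ],
  fingers=[0.25,0.25,0.25,0.25,0.25,0.25,0.25,0.25,0.25],
)

```text
time: 5.65
position: [0.6178, -0.1636, -0.0026]
tool_rot: [-2.17, -2.27, 0.001]
ft_force: [0.6, -0.7, 0.1]
grip_width: 0.749
grip_force: 0.0
```

>>> apply_moves(
  dp=[
    [0,0,0.004],
    [0,0,0.004],
    [0,0,0],
  ],
  twist=[
    [0,0,0],
    [0,0,0],
    [0,0,0],
  ],
  fingers=[0.25,0.25,0.25],
)

```text
time: 5.95
position: [0.6179, -0.1638, -0.0105]
tool_rot: [-2.17, -2.27, 0.001]
ft_force: [0.5, -0.5, -0.2]
grip_width: 0.747
grip_force: 0.0
```

TCP z is now -0.0105 with no contact force, which confirms that the tips are short of the stated TCP. I'll go a bit lower and grip.

>>> apply_moves(
  dp=[
    [0,0,0.003],
    [0,0,0.003],
    [0,0,0],
    [0,0,0],
    [0,0,0],
    [0,0,0],
    [0,0,0],
    [0,0,0],
  ],
  twist=[
    [0,0,0],
    [0,0,0],
    [0,0,0],
    [0,0,0],
    [0,0,0],
    [0,0,0],
    [0,0,0],
    [0,0,0],
  ],
  fingers=[0.25,0.25,0.5,0.7,0.7,0.7,0.7,0.7],
  newtons=20,
)

```text
time: 6.75
position: [0.6186, -0.1639, -0.0155]
tool_rot: [2.171, 2.271, 0.0]
ft_force: [0.2, 0.3, -0.4]
grip_width: 0.459
grip_force: 20.0
```

>>> apply_moves(
  dp=[
    [0,0,-0.02],
    [0,0,-0.03],
    [0,0,-0.03],
    [0,0,-0.03],
    [0,0,-0.03],
    [0,0,-0.015],
    [0,0,0],
  ],
  twist=[
    [0,0,0],
    [0,0,0],
    [0,0,0],
    [0,0,0],
    [0,0,0],
    [0,0,0],
    [0,0,0],
  ],
  fingers=[0.7,0.7,0.7,0.7,0.7,0.7,0.7],
)

```text
time: 7.45
position: [0.62, -0.164, 0.1416]
tool_rot: [2.168, 2.268, 0.003]
ft_force: [0.5, 0.7, -0.6]
grip_width: 0.457
grip_force: 20.0
```

>>> apply_moves(
  dp=[
    [0.025,-0.004,0],
    [0.03,-0.005,0],
    [0.035,-0.006,0],
    [0.035,-0.006,0],
    [0.035,-0.006,0],
    [0.03,-0.005,0],
    [0.016,-0.004,0],
    [0,0,0],
    [0,0,0],
  ],
  twist=[
    [0,0,0],
    [0,0,0],
    [0,0,0],
    [0,0,0],
    [0,0,0],
    [0,0,0],
    [0,0,0],
    [0,0,0],
    [0,0,0],
  ],
  fingers=[0.7,0.7,0.7,0.7,0.7,0.7,0.7,0.7,0.7],
)

```text
time: 8.35
position: [0.5732, 0.0385, 0.1385]
tool_rot: [2.172, 2.27, -0.003]
ft_force: [0.4, -1.3, -1.3]
grip_width: 0.458
grip_force: 20.0
```

```bash
python3 - <<'E'
from w import *
i,s,M,C=snap('w3')
print('expected pin tip px',proj(C,[.567,.110,.125]),'pin base',proj(C,[.567,.110,.084]),'bore top exp',proj(C,s['position']+M@[0,0,-.0185]))
print(s['grip_width'],s['grip_force'])
a=cv2.resize(i[60:280,200:440],None,fx=2.7,fy=2.7,interpolation=cv2.INTER_CUBIC);cv2.imwrite('pics/w3c.png',a)
E
```

```text
t 8.35 pos [0.5732 0.0385 0.1385] yaw 92.52 F [ 0.4 -1.3 -1.3] w 0.4577196823445053
expected pin tip px [315.55840707 122.31800353] pin base [316.40310536 121.15566983] bore top exp [320.17615359 240.63066883]
0.4577196823445053 20.024496648693457
```

View pics/w3c.png

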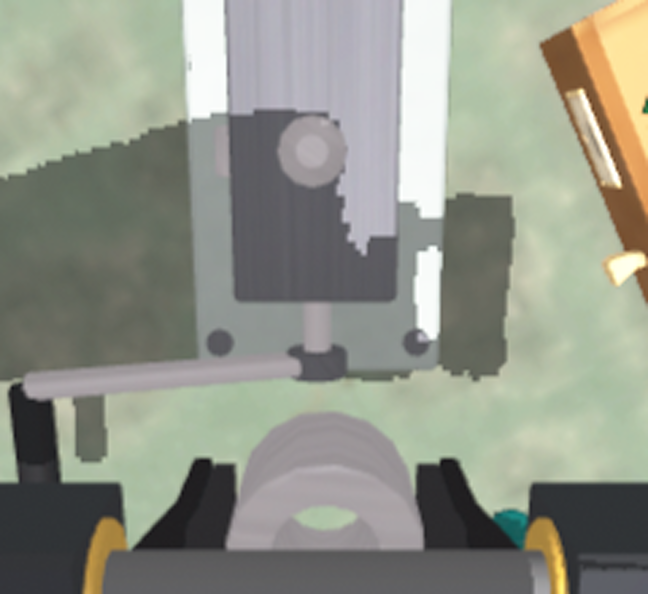

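The w3c crop shows the pin tip at wrist (315.6,115.9) and the held sleeve centred at u=320.4, with its near rim at row 232. The remaining offset to the pin is about 76.5 mm in y and -6 mm in x.

>>> apply_moves(
  dp=[
    [0.02,-0.001,0],
    [0.025,-0.001,0],
    [0.02,-0.001,0],
    [0.0115,0,0],
    [0,0,0.01],
    [0,0,0.012],
    [0,0,0],
    [0,0,0],
  ],
  twist=[
    [0,0,0],
    [0,0,0],
    [0,0,0],
    [0,0,0],
    [0,0,0],
    [0,0,0],
    [0,0,0],
    [0,0,0],
  ],
  fingers=[0.7,0.7,0.7,0.7,0.7,0.7,0.7,0.7],
  newtons=12,
)

```text
time: 9.2
position: [0.5666, 0.1149, 0.1163]
tool_rot: [-2.173, -2.268, 0.003]
ft_force: [0.5, -0.2, -0.1]
grip_width: 0.457
grip_force: 12.1
```

```bash
python3 - <<'E'
from w import *
i,s,M,C=snap('w4')
j=cv2.cvtColor(get_image('side'),cv2.COLOR_RGB2BGR); cv2.imwrite('pics/s4.png',j)
a=cv2.resize(i[190:290,260:380],(480,400),interpolation=cv2.INTER_CUBIC);b=cv2.resize(j[130:210,265:345],(400,400),interpolation=cv2.INTER_CUBIC)
D=cam('side');print('pin side px',proj(D,[.567,.11,.125]),proj(D,[.567,.11,.084]))
cv2.imwrite('pics/w4c.png',cv2.resize(np.hstack([a,b]),(800,364)))
E
```

```text
t 9.2 pos [0.5666 0.1149 0.1163] yaw 92.46 F [ 0.5 -0.2 -0.1] w 0.45725255605409976
pin side px [314.26551415 148.69507447] [314.37671757 162.42168521]
```

View pics/w4c.png

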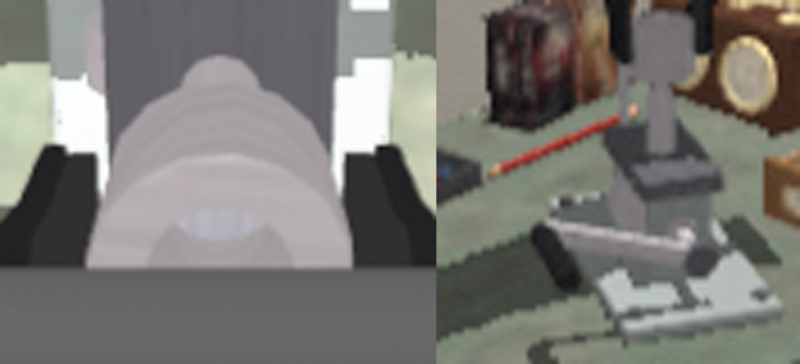

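```bash
python3 - <<'E'
from w import *
s=ctrl.get_state();W=cam('wrist',s);D=cam('side')
p=s['position']
print('sleeve bottom near row',proj(W,[p[0],p[1]+.02,p[2]+.0155]),'top near',proj(W,[p[0],p[1]+.02,p[2]+.0495]),'bore near',proj(W,[p[0],p[1]+.0105,p[2]+.0495]))
print('pin base near row y=.110,.115',proj(W,[.567,.119,.084]),proj(W,[.567,.124,.084]))
j=cv2.imread('pics/s4.png',0).astype(int)
for r in (136,138,140,142,144,146,148,150,152,154,156,158): print(r,j[r,296:326].tolist())
for x in (.005,):
    a=proj(D,[.567,.11,.11]);print(a,proj(D,[.572,.11,.11])-a,proj(D,[.567,.115,.11])-a)
i=cv2.imread('pics/w4.png',0).astype(int); print('col321',i[195:262,321].tolist()); print('col 306',i[200:240,306].tolist())
E
```

```text
sleeve bottom near row [321.57051552 209.08740198] top near [321.85217781 229.35997033] bore near [321.03326321 246.36265769]
pin base near row y=.110,.115 [320.20231952 210.42816924] [320.47540904 204.44461253]
136 [100, 107, 123, 136, 130, 120, 120, 23, 20, 21, 29, 42, 95, 113, 115, 113, 113, 114, 113, 114, 116, 111, 112, 113, 110, 85, 33, 31, 18, 20]
138 [81, 102, 110, 110, 91, 98, 105, 19, 18, 17, 25, 43, 94, 113, 116, 113, 115, 115, 115, 115, 114, 115, 114, 113, 111, 83, 33, 32, 23, 24]
140 [78, 90, 87, 90, 101, 96, 95, 24, 19, 22, 24, 42, 86, 112, 113, 115, 113, 115, 118, 117, 117, 115, 115, 113, 114, 82, 30, 31, 21, 21]
142 [96, 80, 83, 90, 107, 103, 91, 67, 37, 24, 25, 36, 75, 110, 112, 113, 116, 115, 117, 116, 116, 118, 117, 114, 121, 115, 130, 125, 132, 59]
144 [86, 72, 74, 77, 95, 109, 103, 83, 74, 97, 92, 95, 103, 113, 114, 116, 117, 117, 116, 115, 117, 114, 114, 114, 119, 122, 161, 153, 119, 48]
146 [82, 70, 63, 64, 86, 102, 107, 99, 85, 117, 117, 112, 112, 113, 116, 117, 117, 116, 117, 115, 113, 115, 115, 114, 121, 134, 139, 124, 57, 48]
148 [67, 60, 56, 53, 58, 74, 96,
[... 743 characters left out ...]
9, 62, 60, 59, 60, 62, 92, 119, 119, 121, 120, 117, 96, 60, 80, 122, 137, 140, 141, 137, 140]
[314.30671336 153.78057847] [ 1.74161916 -0.18250019] [-0.46113046 -0.66047556]
col321 [99, 99, 99, 99, 99, 98, 99, 99, 99, 99, 139, 165, 168, 168, 168, 168, 168, 165, 160, 159, 160, 162, 159, 157, 158, 161, 163, 163, 162, 161, 162, 163, 163, 161, 158, 160, 162, 179, 190, 186, 178, 174, 174, 175, 177, 179, 178, 179, 177, 176, 175, 175, 178, 182, 181, 181, 180, 180, 179, 179, 175, 166, 166, 165, 162, 162, 163]
col 306 [99, 99, 98, 99, 99, 99, 98, 98, 99, 99, 98, 99, 99, 98, 99, 125, 153, 162, 161, 159, 159, 160, 159, 157, 158, 161, 163, 163, 162, 162, 161, 162, 162, 162, 164, 176, 183, 183, 180, 178]
```

The side view has the sleeve (centre about 314.8) nearly in line with the pin (314.55). The wrist view puts the pin about 1 mm further in +y. I shift slightly and descend in stages with force checks.

>>> apply_moves(
  dp=[
    [0.0008,-0.0005,0],
    [0,0,0.005],
    [0,0,0.005],
    [0,0,0.004],
    [0,0,0.003],
    [0,0,0],
  ],
  twist=[
    [0,0,0],
    [0,0,0],
    [0,0,0],
    [0,0,0],
    [0,0,0],
    [0,0,0],
  ],
  fingers=[0.7,0.7,0.7,0.7,0.7,0.7],
)

```text
time: 9.9
position: [0.566, 0.117, 0.0996]
tool_rot: [-2.171, -2.27, 0.002]
ft_force: [0.2, -1.5, -1.0]
grip_width: 0.458
grip_force: 12.1
```

>>> apply_moves(
  dp=[
    [0,0,0.003],
    [0,0,0.003],
    [0,0,0],
  ],
  twist=[
    [0,0,0],
    [0,0,0],
    [0,0,0],
  ],
  fingers=[0.7,0.7,0.7],
)

```text
time: 10.2
position: [0.5661, 0.1171, 0.0938]
tool_rot: [-2.171, -2.271, 0.001]
ft_force: [0.5, -1.3, -0.6]
grip_width: 0.463
grip_force: 12.1
```

>>> apply_moves(
  dp=[
    [0,0,0.004],
    [0,0,0.004],
    [0,0,0.004],
    [0,0,0.004],
    [0,0,0.003],
    [0,0,0],
  ],
  twist=[
    [0,0,0],
    [0,0,0],
    [0,0,0],
    [0,0,0],
    [0,0,0],
    [0,0,0],
  ],
  fingers=[0.7,0.7,0.7,0.7,0.7,0.7],
)

```text
time: 10.8
position: [0.5661, 0.117, 0.0746]
tool_rot: [-2.171, -2.271, 0.001]
ft_force: [1.7, -2.0, -2.6]
grip_width: 0.456
grip_force: 12.1
```

>>> apply_moves(
  dp=[
    [0,0,0.003],
    [0,0,0.002],
    [0,0,0.001],
    [0,0,0],
  ],
  twist=[
    [0,0,0],
    [0,0,0],
    [0,0,0],
    [0,0,0],
  ],
  fingers=[0.7,0.7,0.7,0.7],
)

```text
time: 11.2
position: [0.5663, 0.117, 0.0692]
tool_rot: [2.171, 2.27, -0.001]
ft_force: [0.7, -3.4, 0.5]
grip_width: 0.459
grip_force: 12.1
```

>>> apply_moves(
  dp=[
    [0,0,0.001],
    [0,0,0.001],
    [0,0,0],
  ],
  twist=[
    [0,0,0],
    [0,0,0],
    [0,0,0],
  ],
  fingers=[0.7,0.7,0.7],
)

```text
time: 11.5
position: [0.5664, 0.1169, 0.0688]
tool_rot: [2.17, 2.27, -0.002]
ft_force: [-3.5, -4.9, 10.1]
grip_width: 0.461
grip_force: 12.1
```

>>> apply_moves(
  dp=[
    [0,0,0],
    [0,0,0],
    [0,0,0],
    [0,0,0],
    [0,0,-0.02],
    [0,0,-0.03],
    [0,0,-0.03],
    [-0.02,0,-0.02],
    [-0.04,0,0],
    [-0.02,0,0],
  ],
  twist=[
    [0,0,0],
    [0,0,0],
    [0,0,0],
    [0,0,0],
    [0,0,0],
    [0,0,0],
    [0,0,0],
    [0,0,0],
    [0,0,0],
    [0,0,0],
  ],
  fingers=[0.2,0.2,0.2,0.2,0.2,0.2,0.2,0.2,0.2,0.2],
)

```text
time: 12.5
position: [0.5707, 0.0343, 0.168]
tool_rot: [2.172, 2.267, -0.0]
ft_force: [0.2, -0.5, -1.3]
grip_width: 0.799
grip_force: 0.0
```

```bash
python3 - <<'E'
from w import *
i,s,M,C=snap('w5')
j=cv2.cvtColor(get_image('side'),cv2.COLOR_RGB2BGR); cv2.imwrite('pics/s5.png',j)
a=cv2.resize(i[60:280,140:440],(546,400),interpolation=cv2.INTER_CUBIC);b=cv2.resize(j[130:210,265:345],(400,400),interpolation=cv2.INTER_CUBIC)
cv2.imwrite('pics/w5c.png',cv2.resize(np.hstack([a,b]),(800,338)))
print('pin base',proj(C,[.567,.11,.084]),'handle',proj(C,[.479,-.002,.077]))
E
```

```text
t 12.5 pos [0.5707 0.0343 0.168 ] yaw 92.45 F [ 0.2 -0.5 -1.3] w 0.7993040116921966
pin base [319.55190279 115.76284855] handle [228.82876926 226.00936028]
```

View pics/w5c.png

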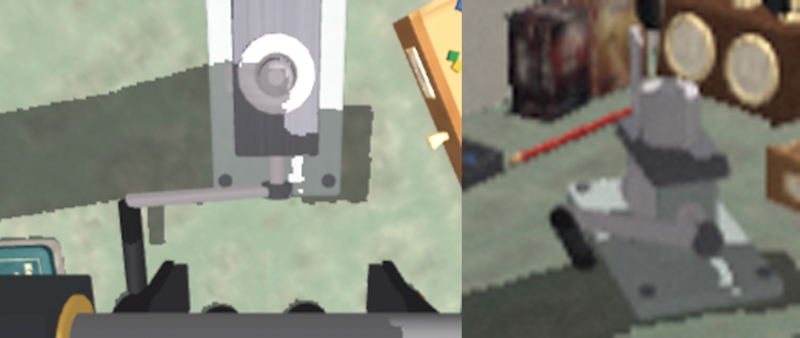

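The w5c crop shows the sleeve seated flat on the gauge table around the pin, and the fingers clear of it. The handle runs from wrist (222,192) to (229,248), so I work out its position and the offset to it.

```bash
python3 - <<'E'
from w import *
s=ctrl.get_state();C=cam('wrist',s);M=R.from_rotvec(s['tool_rot']).as_matrix()
i=cv2.imread('pics/w5.png');g=i.max(2).astype(int)
for r in (200,210,220,230,240):
    k=np.where(g[r,205:245]<70)[0]+205
    if len(k): print(r,k.min(),k.max(),plane(C,((k.min()+k.max()+1)/2,r),.078).round(4), 'w',(k.max()-k.min()+1))
for r in range(180,200,2):
    print(r,g[r,224], end=' ')
T=np.array([.4775,-.004,.037]);print('\ndelta tool',(M.T@(T-s['position'])).round(4),'rows',C[2])
E
```

```text
200 218 230 [0.4759 0.0251 0.078 ] w 13
210 219 231 [0.4764 0.0148 0.078 ] w 13
220 220 232 [0.4769 0.0042 0.078 ] w 13
230 221 233 [ 0.4773 -0.0066  0.078 ] w 13
240 222 244 [ 0.483  -0.0174  0.078 ] w 23
180 107 182 110 184 111 186 144 188 158 190 172 192 171 194 117 196 39 198 40 
delta tool [-0.0332 -0.0941  0.1301] rows [0.56749572 0.10921011 0.35699646]
```

>>> apply_moves(
  dp=[
    [-0.01,-0.02,0],
    [-0.012,-0.03,0],
    [-0.011,-0.03,0],
    [0,-0.014,0.01],
    [0,0,0.03],
    [0,0,0.03],
    [0,0,0.03],
    [0,0,0.02],
    [0,0,0.01],
    [0,0,0],
  ],
  twist=[
    [0,0,0],
    [0,0,0],
    [0,0,0],
    [0,0,0],
    [0,0,0],
    [0,0,0],
    [0,0,0],
    [0,0,0],
    [0,0,0],
    [0,0,0],
  ],
  fingers=[0.3,0.3,0.3,0.3,0.3,0.3,0.3,0.3,0.3,0.3],
)

```text
time: 13.6
position: [0.4764, 0.0015, 0.0362]
tool_rot: [-2.167, -2.271, 0.001]
ft_force: [-0.1, 1.0, 0.4]
grip_width: 0.702
grip_force: 0.0
```

>>> apply_moves(
  dp=[
    [0,0,0],
    [0,0,0],
    [0,0,0],
    [0,0,0],
    [0,0,0],
    [0,0,0],
    [0,0,0],
    [0,0,0],
  ],
  twist=[
    [0,0,0],
    [0,0,0],
    [0,0,0],
    [0,0,0],
    [0,0,0],
    [0,0,0],
    [0,0,0],
    [0,0,0],
  ],
  fingers=[0.6,0.8,1,1,1,1,1,1],
  newtons=25,
)

```text
time: 14.4
position: [0.4765, 0.0001, 0.0371]
tool_rot: [-2.17, -2.27, 0.003]
ft_force: [-2.8, -0.4, 2.3]
grip_width: 0.153
grip_force: 25.0
```

>>> apply_moves(
  dp=[
    [0,0.0058,-0.0139],
    [0,0.0078,-0.0128],
    [0,0.0096,-0.0115],
    [0,0.0112,-0.0099],
    [0,0,0],
  ],
  twist=[
    [0,0,0],
    [0,0,0],
    [0,0,0],
    [0,0,0],
    [0,0,0],
  ],
  fingers=[1,1,1,1,1],
)

```text
time: 14.9
position: [0.508, 0.0015, 0.0866]
tool_rot: [-2.167, -2.266, 0.013]
ft_force: [-16.6, -0.7, 14.4]
grip_width: 0.149
grip_force: 25.0
```

>>> apply_moves(
  dp=[
    [0,0.0126,-0.0082],
    [0,0.0136,-0.0061],
    [0,0.0144,-0.0041],
    [0,0.0099,-0.0015],
    [0,0.01,-0.0005],
    [0,0,0],
    [0,0,0],
  ],
  twist=[
    [0,0,0],
    [0,0,0],
    [0,0,0],
    [0,0,0],
    [0,0,0],
    [0,0,0],
    [0,0,0],
  ],
  fingers=[1,1,1,1,1,1,1],
)

```text
time: 15.6
position: [0.5727, 0.004, 0.1071]
tool_rot: [2.171, 2.27, -0.002]
ft_force: [-4.5, -0.1, 5.8]
grip_width: 0.151
grip_force: 25.0
```

```bash
python3 - <<'E'
from w import *
i,s,M,C=snap('w6'); j=cv2.cvtColor(get_image('side'),cv2.COLOR_RGB2BGR); cv2.imwrite('pics/s6.png',j)
t=cv2.cvtColor(get_image('top'),cv2.COLOR_RGB2BGR); cv2.imwrite('pics/t6.png',t)
# sleeve ring in the wrist view
w=i.astype(int)
print('sleeve top exp (lifted)',proj(C,[.567,.112,.128]), 'pin tip',proj(C,[.567,.112,.135]))
# shift of table/sleeve between s5 and s6: template match of sleeve+table patch
a=cv2.imread('pics/s5.png',0);D=cam('side')
p0=proj(D,[.567,.112,.118]);p1=proj(D,[.567,.112,.128]);print('exp shift',p1-p0,p0)
x0,y0=int(p0[0])-10,int(p0[1])-5
tp=a[y0:y0+22,x0:x0+21];se=cv2.cvtColor(j,cv2.COLOR_BGR2GRAY)[y0-12:y0+34,x0-8:x0+29]
r=cv2.matchTemplate(se,tp,cv2.TM_CCOEFF_NORMED);_,v,_,l=cv2.minMaxLoc(r);print('shift',l[0]-8,l[1]-12,v)
E
```

```text
t 15.6 pos [0.5727 0.004  0.1071] yaw 92.55 F [-4.5 -0.1  5.8] w 0.1511981759608314
sleeve top exp (lifted) [318.38005861  51.61604741] pin tip [318.28551375  48.6926203 ]
exp shift [-0.02847829 -3.40421341] [314.09922109 150.8161915 ]
shift -1 -2 0.42496365308761597
```

```bash
python3 - <<'E'
from w import *
s=ctrl.get_state();C=cam('wrist',s);i=cv2.imread('pics/w6.png')
for z in (.045,.08,.11,.14): print(z,proj(C,[.571,.032,z]).round(1))
print('sleeve edges lifted',[proj(C,[.567+d,.112,.128]).round(1)[0] for d in(-.02,.02)],'unlifted',[proj(C,[.567+d,.112,.118]).round(1)[0] for d in(-.02,.02)],'rows',[proj(C,[.567,.112+d,.128]).round(1)[1] for d in(-.02,.02)])
g=i.max(2).astype(int)
for r in (30,40,45,50,55,60,70): print(r,g[r,292:346:2].tolist())
for r in (120,135,150,160,170,180,190,200,210): print(r,g[r,290:350:3].tolist())
E
```

```text
0.045 [319.9 172.9]
0.08 [319.8 181.6]
0.11 [319.7 191.5]
0.14 [319.6 204.9]
sleeve edges lifted [np.float64(280.4), np.float64(356.8)] unlifted [np.float64(282.7), np.float64(354.7)] rows [np.float64(92.2), np.float64(8.0)]
30 [254, 254, 254, 254, 252, 187, 150, 155, 155, 153, 154, 159, 166, 171, 161, 152, 141, 140, 146, 141, 142, 183, 253, 255, 255, 255, 255]
40 [254, 255, 253, 181, 155, 154, 164, 182, 190, 232, 255, 255, 255, 255, 255, 255, 255, 219, 208, 196, 174, 141, 140, 210, 254, 255, 255]
45 [255, 255, 254, 171, 150, 156, 171, 187, 187, 253, 255, 255, 255, 255, 255, 255, 255, 229, 215, 201, 190, 163, 142, 181, 253, 255, 255]
50 [255, 255, 254, 217, 149, 162, 175, 189, 200, 212, 247, 255, 255, 255, 255, 255, 230, 220, 210, 198, 186, 167, 144, 244, 254, 255, 255]
55 [254, 255, 255, 254, 227, 126, 171, 182, 191, 201, 209, 213, 215, 217, 214, 213, 211, 208, 199, 190, 176, 103, 219, 251, 255, 255, 255]
60 [254, 255, 255, 255, 254, 253, 197, 161, 171, 185, 192, 196, 200, 203, 199, 195, 192, 187, 182, 161, 215, 246, 255, 255, 255, 255, 255]
70 [254, 255, 255, 255, 255, 255, 255, 25
[... 301 characters left out ...]
, 146, 145, 146, 146, 146, 146, 144, 162, 170, 169, 161, 145, 144, 144, 144, 144, 144, 144, 145]
160 [146, 146, 147, 148, 146, 144, 84, 86, 94, 106, 105, 101, 86, 86, 142, 142, 142, 142, 145, 251]
170 [143, 142, 142, 143, 142, 141, 87, 152, 154, 154, 153, 152, 152, 92, 140, 141, 141, 140, 140, 245]
180 [103, 102, 103, 103, 103, 104, 116, 153, 154, 154, 154, 154, 152, 151, 99, 103, 106, 106, 105, 185]
190 [101, 101, 103, 102, 103, 102, 154, 163, 168, 166, 169, 168, 165, 164, 146, 104, 102, 103, 118, 147]
200 [102, 103, 103, 103, 103, 102, 36, 36, 36, 38, 38, 38, 38, 36, 55, 104, 104, 104, 104, 105]
210 [100, 103, 187, 187, 187, 187, 37, 36, 36, 38, 39, 39, 39, 36, 54, 103, 104, 128, 202, 199]
```

The wrist numbers check out. The hub (u=319.5), lever arm (319.7) and handle (320) line up, so the lever is upright to about 1 mm. The sleeve's bore still surrounds the pin, and the grip holds 25 N on 13 mm. Handing in.

```bash
python3 -c "
from bench import ctrl
s=ctrl.get_state();print(s['time'],s['position'],s['ft_force'],s['grip_force']);print(ctrl.close_job())"
```

```text
15.75 [0.57253531 0.00395818 0.10706737] [-3.81293695 -0.51948429  4.60894455] 25.00315546989441
the job is handed in; nothing more can be done
None
```

I put the wide-bored sleeve over the gauge pin until it sat on the table and let go of it. I then swung the lever upright and handed the job in at 15.75 s, still holding it; the verdict was not shown.

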